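Cam-lock a well-plate carrier to its seal

ROBOT

A 6-joint arm with a two-finger parallel gripper is mounted at the origin on the work surface. World frame = base frame: x ahead of the robot, y to its left, z up, the work surface at z = 0. Lengths are in m, angles in rad, forces in N, time in s.
With the tool pointing down it reaches from about 0.375 to 0.9 m from the base axis. Payload 3.1 kg.
Tool frame: the origin (TCP) lies at the very end of the fingers, on their centre line; the grasp point (between the pads) lies 19 mm behind it; z points along the fingers, y is the line along which they close (so a half turn about z gives the same grasp; the last joint's range is limited). The gripper opens to 87 mm and grips with 3 to 60 N. Pads are 19 mm wide; open, the fingers measure 117 mm over their backs; the gripper's body (75 mm by 190 mm) begins 51 mm behind the grasp point.
Start: joints at [1.002, 0.527, 1.433, -0, 1.181, -0.178], TCP at [0.237, 0.578, 0.223] pointing down, gripper open.
Joint ranges: [-3.08, 3.08], [-0.75, 2.2], [0.22, 2.44], [-1.43, 4.57], [0, 2.65], [-2.85, 2.85]. Speed limits (rad/s): [2.79, 2.79, 3.14, 3.14, 3.14, 3.14].

INTERFACE

Orientations are given as a unit quaternion [x, y, z, w].
In Python, from rig import status, viewer, robot gives the robot as it stands.
- The arm moves only by the tool arm_command, never from a script. Its arguments are lists of equal length, an entry for each row: "delta_rot": the turn, a rotation vector about the tool's x, y, z in degrees, a list of three; "delta_pos": the shift along the tool's x, y, z in m, a list of three; "gripper": the closure, from -1 (fully open) to 1 (shut). In form: {"delta_rot": [[rx, ry, rz], ...], "delta_pos": [[dx, dy, dz], ...], "gripper": [gripper, ...]}. A call has 1 to 12 rows; each row is the pose to reach, as a shift and turn from the pose commanded when the call began, along the tool's axes at that moment; what a row does not reach only later rows make up. A row lasts 1/12 s, in which the tool goes at most 41.7 mm and 7.16 degrees, less where a joint would pass 70% of its speed; a pose out of reach is approached as far as the arm can. A call with a gripper value outside its range is refused whole. The fingers move at their own pace and stop on an object; "grip_force" is the grip in N (left out, the last holds). Time passes only in rows, so rows that repeat a pose let the fingers close. It gives the time, the measured TCP pose, the force, the opening and the grip force at its end, in the units of the state.
- status.get_obs(): the state, without advancing time (a new reading comes with each control period).
- viewer.camera(name): name is "scene" or "side" or "wrist"; returns a dict with "pixels" (480x640x3 uint8, blue, green, red), "fx", "fy", "cx", "cy" (pixels), "pose" (4x4, takes a point from camera to world coordinates); the wrist camera has in their place "mount" (4x4, takes a point from camera to tool coordinates, whose origin is the TCP and whose axes are the flange's). Camera axes: x right, y down, z forward; pixel columns grow to the right and rows downward; lengths in m; the calibration is good to about 2 mm. A picture is of the moment at which its call begins: read the wrist's pose just before it. There is no depth.
- robot.hand_in(): hands the job in; it is judged then, once.
The state is a dict: "time": time; "q": joint angles; "joint_velocities": joint speeds; "joint_torque": joint torques, N m; "position": TCP position; "tool_rot": TCP orientation; "ft_force": force on the tool from outside, world axes, zero at the start; "moment": the same for the moment, N m; "grip_width": finger opening in m; "grip_force": force on a finger pad.
Only numpy, scipy, OpenCV 4.12 (cv2) and the standard library are available. Lean on these libraries where they do the work, as an engineer would, in place of code of your own. Each camera call takes 0.05 s, during which the arm holds its last target. There are 200 camera calls.

TASK

Slide the well-plate carrier along its guides up to the rubber seal, so that the bolt pin on its front stands inside the open mouth of the cam disc. Then swing the cam's lever clockwise, about half a turn, so that the hook catches the pin and draws the carrier in tight: stop when you feel the seal bottom and the lever go stiff, without forcing it, and let go. Leave the flask, the vial and the tip box where they are.

Things in the scene. Friction and masses are not known exactly. Their poses are not given: they have to be found in the camera images.
- dock: Fixed white board 300 x 170 x 8 mm. Origin on the bench under the cam's axis; x = the way the carrier slides in, z up. Board spans x -225..+75, y -85..+85 mm. Two 14 mm high guide rails at y = +-75 mm keep the carrier straight; aluminium seal brackets at x -76..-46, |y| 31..61, up to 44 mm high.
- carrier: Loose grey carrier block 92 (x) x 138 (y) x 26 mm, about 0.6 kg, with a 24-well plate on top (total height 45 mm). Origin: centre of its underside, which slides on the board (8 mm above the bench); x points to the seal and cam. Its flat front (x +46) meets two rubber seal pads, sprung over 4 mm (2 to 12 N from first touch to bottom), then hard.
- push_face (a point): Middle of the carrier's flat rear face, 23 mm above the bench (face 138 wide, 8 to 34 mm above the bench); clear behind. Pushing here along the dock's x slides the carrier in; it rubs with 1 to 3 N. At first touch of the seal the pin is 34 to 38 mm from the cam's axis: thickness of the seal differs each time.
- bolt_pin (a point): Centre of the steel pin, 10 mm thick, 11 mm long, that hangs from the end of the 12 mm wide bolt on the carrier's front, 82 mm ahead of the carrier's origin, 27 mm above the bench. It goes into the mouth of the hook rim, between rim and hub.
- cam_axis (a point): Point on the cam's vertical axis, 26 mm above the bench. Steel disc 106 mm wide, 26 mm hub; a raised spiral hook rim on it, open at its mouth, has room for the pin's centre at 41 mm from the axis where it begins and 4.2 mm less per rad of turn. The pin must be inside 41 mm before the cam is turned.
- cam: Cam disc with rim and lever. Origin on its axis at bench height, z up; x = dock's x at turn 0 (mouth faces the carrier), swinging clockwise from above. Starts at -0.2..0.25 rad, stop 3.95; rim start passes the pin at 0.7. Drag along the arc at the grip: 0-3 N free, 3-5 N compressing the seal; seal bottomed (anywhere 2.3-3.5 rad, only felt): 1.5 N more each 0.05 rad; 6-9 N is tight, 13 N too much. Stays where left.
- lever_grip (a point): Centre of the upright black grip on the cam's lever end: 16 mm thick, 44 mm tall, 57 to 101 mm above the bench, 60 mm from the cam's axis, turning freely on its own spindle. Seen in the dock frame it stands at angle 1.75 rad minus the cam's turn from x (x towards y), and swings round the side away from the carrier.
- flask: Bystander: conical glass flask 125 mm tall, 80 mm wide; origin under its centre.
- vial: Bystander: small capped vial 55 mm tall, 28 mm wide; origin under its centre.
- tipbox: Bystander: grey tip box with clear lid, 82 x 122 x 56 mm; origin under its centre.
Mind the look-alikes: they are no part of the job. There is more than one size of the carrier; the job needs the middle-sized.

How it is judged:
By the outcome, as a careful person would: the job done as asked, in the order asked, and still so for the second after the job is handed in, with the robot touching nothing.
It also fails if it takes over 72 s, if anything falls off the work surface, if the arm or the gripper's body presses on something with over 40 N, if the wrist force passes 120 N, or if a joint passes its speed limit or range.

## Working session

There is one attempt and no reset: what is moved stays moved. The work goes in short steps, Python scripts to look and compute and a tool call to move; the robot and the scene stay as the last step left them, time stands still between calls to the robot, and variables do not carry over. Pictures are saved under pics/ and viewed, at most 10 in all, crops included, and the job is handed in when it is done.

Besides the shell and the picture viewer there is one more tool, called after "Request:" as name(argument=value, ...) on one line, values as JSON. arm_command: Moves the arm, as the interface text tells. Its arguments: {"type":"object","properties":{"delta_rot":{"type":"array","items":{"type":"array","items":{"type":"number"}}},"delta_pos":{"type":"array","items":{"type":"array","items":{"type":"number"}}},"gripper":{"type":"array","items":{"type":"number"}},"grip_force":{"type":"number"}},"required":["delta_rot","delta_pos","gripper"]}

```bash
mkdir -p pics; ls
python3 - <<'E'
from rig import status, viewer
import cv2,numpy as np
o=status.get_obs();print({k:np.round(v,4).tolist() for k,v in o.items()})
for n in("scene","side"):
    c=viewer.camera(n);cv2.imwrite(f"pics/{n}0.png",c["pixels"]);print(n,c["fx"],c["fy"],c["cx"],c["cy"],np.round(c["pose"],4).tolist())
E
```

```text
pics
{'time': 0.0, 'q': [1.0025, 0.5285, 1.4339, -0.0, 1.1814, -0.1785], 'joint_velocities': [0.0005, -0.0007, 0.0005, 0.001, 0.0009, -0.0014], 'joint_torque': [-0.0003, -44.0032, -17.6596, 0.0634, 0.0581, -0.0002], 'position': [0.2371, 0.5775, 0.2216], 'tool_rot': [0.1937, 0.9811, -0.001, -0.0004], 'ft_force': [0.6169, 0.3081, 0.9404], 'moment': [-0.0001, 0.0415, 0.0001], 'grip_force': 0.0, 'grip_width': 0.0874}
scene 450.51102054136686 450.51102054136686 315.73395843242514 240.2471086039533 [[-0.7113, 0.5368, -0.4538, 1.0116], [0.7029, 0.5485, -0.4529, 0.4202], [0.0058, -0.6411, -0.7675, 0.7949], [0.0, 0.0, 0.0, 1.0]]
side 518.429750805072 518.429750805072 317.06334645797506 239.14396466876673 [[0.9808, -0.103, 0.1654, 0.4325], [-0.1944, -0.574, 0.7955, -0.7536], [0.013, -0.8124, -0.583, 0.626], [0.0, 0.0, 0.0, 1.0]]
```

View pics/scene0.png

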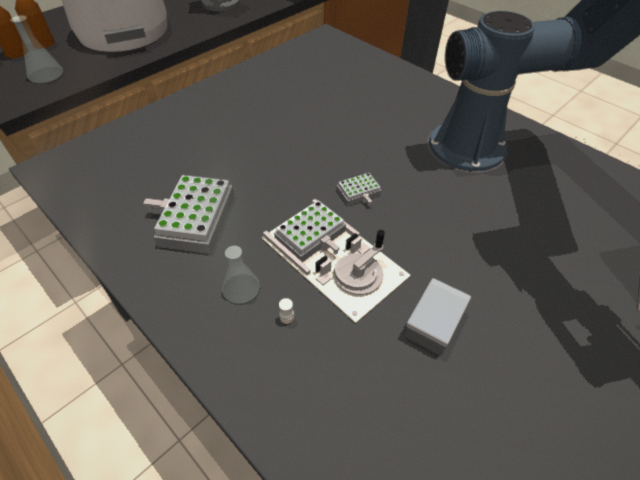

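View pics/side0.png

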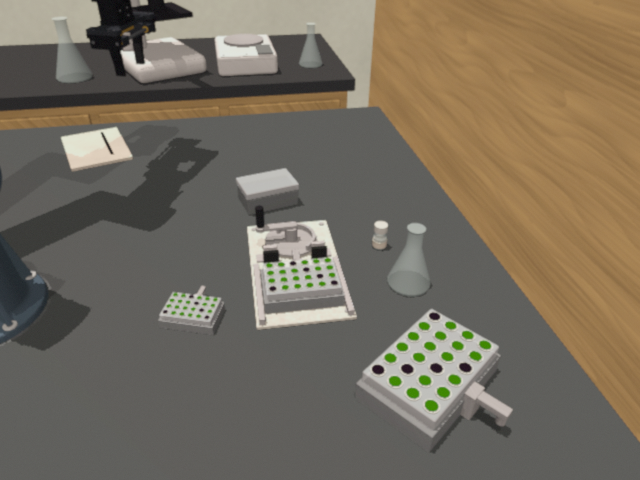

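Candidates for the carrier: small at scene (359,187), middle on the dock at (310,230), large at (195,212). I choose the middle one because it sits between the guide rails. The grip is at scene (380,238) and side (260,216). A close crop will check this choice.

```bash
cat > h.py <<'E'
import numpy as np,cv2
from rig import status,viewer
def ray(c,uv):
    P=np.array(c["pose"]);d=P[:3,:3]@[(uv[0]-c["cx"])/c["fx"],(uv[1]-c["cy"])/c["fy"],1];return P[:3,3],d/np.linalg.norm(d)
def plane(c,uv,z):
    o,d=ray(c,uv);return (o+d*(z-o[2])/d[2])
def tri(c1,u1,c2,u2):
    o,d=ray(c1,u1);p,e=ray(c2,u2);s=np.linalg.lstsq(np.c_[d,-e],p-o,rcond=None)[0]
    a,b=o+d*s[0],p+e*s[1];return (a+b)/2,np.linalg.norm(a-b)
def proj(c,X):
    P=np.linalg.inv(np.array(c["pose"]));q=P[:3,:3]@X+P[:3,3];return c["fx"]*q[0]/q[2]+c["cx"],c["fy"]*q[1]/q[2]+c["cy"]
E
python3 - <<'E'
import cv2,numpy as np
a=cv2.imread("pics/scene0.png")[195:325,255:415];b=cv2.imread("pics/side0.png")[200:330,230:390]
k=dict(fx=5,fy=4.6,interpolation=cv2.INTER_CUBIC)
cv2.imwrite("pics/crop0.png",np.hstack([cv2.resize(a,(400,325),interpolation=2),cv2.resize(b,(400,325),interpolation=2)]))
for n,im,(x,y) in(("scene",a,(255,195)),("side",b,(230,200))):
    h=cv2.cvtColor(im,cv2.COLOR_BGR2HSV)
    m=((h[...,2]>105)).astype(np.uint8)
    cs=cv2.findContours(m,0,2)[0];c=max(cs,key=cv2.contourArea)
    hull=cv2.convexHull(c);print(n,(cv2.approxPolyDP(hull,3,True)[:,0]+[x,y]).tolist())
    print([im[j,i].tolist() for i,j in((100,115),(60,20))])
    m=(h[...,2]<25).astype(np.uint8)
    l,_,st,ce=cv2.connectedComponentsWithStats(m)
    print([(np.round(ce[i]+[x,y],1).tolist(),(st[i]+[x,y,0,0,0]).tolist()) for i in range(1,l) if st[i,4]>25])
E
```

```text
scene [[314, 198], [382, 245], [410, 274], [356, 322], [262, 239], [263, 231]]
[[220, 227, 226], [132, 151, 142]]
[([379.1, 240.5], [376, 235, 7, 12, 58])]
side [[325, 219], [356, 318], [256, 329], [246, 227]]
[[206, 221, 227], [98, 101, 103]]
[([259.9, 220.1], [257, 214, 6, 13, 27])]
```

View pics/crop0.png

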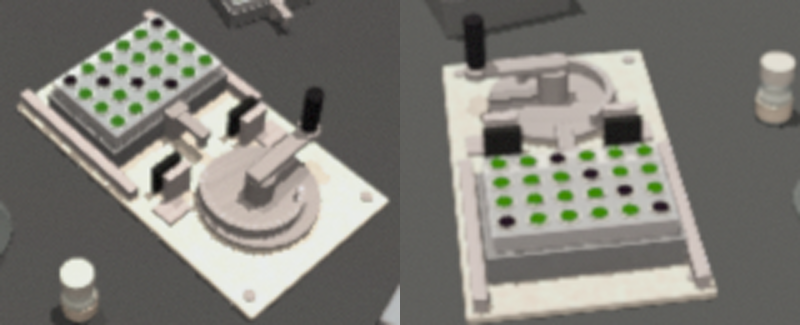

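The crop shows the middle carrier on its rails, with the bolt facing the cam. The board's front corners are at scene (410,275) and (356,322), and its side-view corners at (247,226), (325,221), (356,318) and (257,329). The black grip is at scene (379,240) and side (260,217).

Run:
```python
from h import *
S=viewer.camera("scene");D=viewer.camera("side")
bd=np.array([[75,85],[75,-85],[-225,-85],[-225,85]])/1e3  # dock xy
# x direction: scene from upper left to lower right. front corners F1=scene(410,275)/side(247,226); F2=scene(356,322)/side(325,221)
A=plane(D,(247.2,226.4),.008);B=plane(D,(325.2,220.8),.008);C=plane(D,(356.4,318),.008);E=plane(D,(257.2,328.8),.008)
print("side",*[x.round(4) for x in(A,B,C,E)])
a=plane(S,(410.2,275),.008);b=plane(S,(355.8,321.8),.008);e=plane(S,(262.2,237.8),.008)
print("scene",a.round(4),b.round(4),e.round(4))
print([np.linalg.norm(x).round(4) for x in(A-B,B-C,C-E,E-A,a-b,b-e)])
# fit: is A at y+85 or -85 ?  x=(A-E)
x=(A-E)[:2];y=np.array([-x[1],x[0]]);s=1 if (A-B)[:2]@y>0 else -1
print("A is y",s)
W=np.array([A,B,C,E,a,b,e])[:,:2];m=np.array([[75,85*s],[75,-85*s],[-225,-85*s],[-225,85*s],[75,85*s],[75,-85*s],[-225,-85*s]])/1e3
mc,wc=m.mean(0),W.mean(0);H=(m-mc).T@(W-wc);U,_,V=np.linalg.svd(H);R=(U@V).T;t=wc-R@mc
print("R",R,"yaw",np.arctan2(R[1,0],R[0,0]),"t",t);print("res mm",((W-(m@R.T+t))*1e3).round(1).tolist())
np.savez("dock.npz",R=R,t=t)
def grip(cam,im):
    h=cv2.cvtColor(im,cv2.COLOR_BGR2HSV)
g=tri(S,(379.3,240.5),D,(259.8,217.5));print("grip",g,"dock",R.T@(g[0][:2]-t))
for c,uv in((S,(380,234.5)),(D,(259.8,207))):
    p=plane(c,uv,.101);q=R.T@(p[:2]-t);print("griptop",p.round(4),q.round(4),np.hypot(*q),"turn",1.75-np.arctan2(q[1],q[0]))
# pin end of bolt; expected rear face of carrier: top plate rear corners side (487,248),(684,232)
for uv in((487,247),(684,232)):
    p=plane(D,(uv[0]/2.5+70,uv[1]/2.5+200),.034);print("rear",(R.T@(p[:2]-t)).round(4))
for uv in((50,95),(117,150)):
    p=plane(S,(uv[0]/2.5+255,uv[1]/2.5+195),.034);print("sc side",(R.T@(p[:2]-t)).round(4))
```

```text
side [0.4716 0.1609 0.008 ] [0.6382 0.1529 0.008 ] [ 0.6288 -0.1463  0.008 ] [ 0.4617 -0.141   0.008 ]
scene [0.47   0.1663 0.008 ] [0.6375 0.1608 0.008 ] [ 0.6287 -0.1349  0.008 ]
[np.float64(0.1668), np.float64(0.2993), np.float64(0.1671), np.float64(0.3021), np.float64(0.1676), np.float64(0.2958)]
A is y 1
R [[ 0.02989047 -0.99955318]
 [ 0.99955318  0.02989047]] yaw 1.5409014061903923 t [0.55179186 0.0851493 ]
res mm [[2.5, -1.8], [-0.8, -4.7], [-1.3, -4.0], [1.6, -3.8], [0.9, 3.6], [-1.5, 3.2], [-1.4, 7.4]]
grip (array([0.49309823, 0.08848575, 0.07529872]), np.float64(0.0018373789438337518)) dock [0.00158058 0.05876713]
griptop [0.4974 0.0912 0.101 ] [0.0044 0.0545] 0.05471936673609627 turn 0.25963312980299746
griptop [0.4948 0.0844 0.101 ] [-0.0024  0.0569] 0.05699227719009278 turn 0.13659275709909768
rear [-0.1866  0.0661]
rear [-0.1918 -0.0685]
sc side [-0.1906 -0.0658]
sc side [-0.1037 -0.0634]
```

Request:
arm_command(delta_rot=[[0, 0, -5], [0, 0, -10], [0, 0, -15], [0, 0, -20.6], [0, 0, -20.6], [0, 0, -20.6], [0, 0, -20.6], [0, 0, -20.6], [0, 0, -20.6]], delta_pos=[[-0.0275, -0.0216, -0.005], [-0.055, -0.0432, -0.01], [-0.0825, -0.0648, -0.015], [-0.11, -0.0864, -0.02], [-0.1375, -0.108, -0.025], [-0.165, -0.1295, -0.03], [-0.1925, -0.151, -0.03], [-0.22, -0.1727, -0.03], [-0.2475, -0.1943, -0.03]], gripper=[-1, -1, -1, -1, -1, -1, -1, -1, -1])

```text
time: 0.95
position: [0.393, 0.3028, 0.2527]
tool_rot: [0.015, 1.0, 0.0, 0.0]
ft_force: [0.1, -0.0, 0.2]
grip_width: 0.087
grip_force: 0.0
```

Run:
```python
from h import *
o=status.get_obs();c=viewer.camera("wrist");print(c["fx"],c["cx"],c["cy"],np.round(c["mount"],4).tolist(),o["position"],o["tool_rot"])
```

```text
430.18331339947173 317.71683483306583 239.8590178244887 [[0.0003, -0.9562, -0.2926, 0.0801], [1.0, 0.0003, 0.0, 0.001], [0.0001, -0.2926, 0.9562, -0.1625], [0.0, 0.0, 0.0, 1.0]] [0.39303263 0.30278945 0.25271793] [1.50259015e-02 9.99887089e-01 7.45995345e-05 1.59295695e-04]
```

Request:
arm_command(delta_rot=[[0, 0, 0], [0, 0, 0], [0, 0, 0], [0, 0, 0], [0, 0, 0], [0, 0, 0], [0, 0, 0], [0, 0, 0], [0, 0, 0], [0, 0, 0]], delta_pos=[[-0.019, -0.032, 0], [-0.038, -0.064, 0], [-0.057, -0.096, 0], [-0.076, -0.128, 0], [-0.095, -0.16, 0], [-0.114, -0.192, 0], [-0.133, -0.224, 0], [-0.15, -0.253, 0], [-0.158, -0.265, 0], [-0.158, -0.265, 0]], gripper=[1, 1, 1, 1, 1, 1, 1, 1, 1, 1])

```text
time: 1.83
position: [0.5445, 0.0319, 0.2524]
tool_rot: [0.017, 1.0, -0.0, 0.001]
ft_force: [0.4, 0.7, 0.1]
grip_width: 0.0283
grip_force: 0.0
```

```bash
cat >> h.py <<'E'
from scipy.spatial.transform import Rotation as Ro
def wrist():
    o=status.get_obs();c=viewer.camera("wrist");T=np.eye(4);T[:3,:3]=Ro.from_quat(o["tool_rot"]).as_matrix();T[:3,3]=o["position"];c["pose"]=T@np.array(c["mount"]);return c,o
E
python3 - <<'E'
from h import *
import pickle
c,o=wrist();pickle.dump(c,open("w1.pkl","wb"));cv2.imwrite("pics/w1.png",c["pixels"]);print(o["position"],o["ft_force"])
E
```

```text
[0.54450709 0.03190506 0.25237428] [0.44194713 0.70418945 0.06624898]
```

View pics/w1.png

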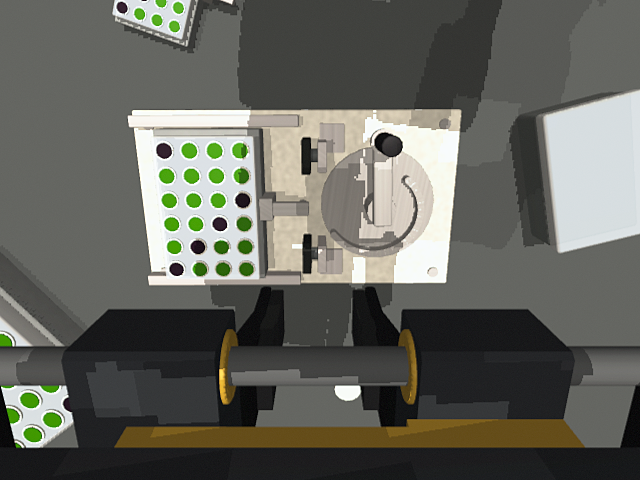

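The wrist view shows the dock clearly. Its front corners are near (462,110) and (446,282), and a rear corner is near (150,286). The grip top is at (391,145), the disc centre at about (377,200), the bolt tip at about (308,208), and the carrier's rear edge at about x=150.

Run:
```python
from h import *
import pickle
c=pickle.load(open("w1.pkl","rb"))
g=cv2.cvtColor(c["pixels"],cv2.COLOR_BGR2GRAY)
pts=np.float32([[462,110],[446,282],[150,286]]);r=cv2.cornerSubPix(g,pts.reshape(-1,1,2).copy(),(6,6),(-1,-1),(3,30,.01))[:,0];print(r)
W=np.array([plane(c,u,.008)[:2] for u in r]);m=np.array([[75,85],[75,-85],[-225,-85]])/1e3
print(W.round(4),np.linalg.norm(W[0]-W[1]),np.linalg.norm(W[1]-W[2]))
mc,wc=m.mean(0),W.mean(0);U,_,V=np.linalg.svd((m-mc).T@(W-wc));R=(U@V).T;t=wc-R@mc
print("yaw",np.arctan2(R[1,0],R[0,0]),"t",t,((W-(m@R.T+t))*1e3).round(1).tolist());np.savez("dock.npz",R=R,t=t)
h=cv2.cvtColor(c["pixels"],cv2.COLOR_BGR2HSV)
sub=g[125:165,360:410];M=(sub<60).astype(np.uint8);l,_,st,ce=cv2.connectedComponentsWithStats(M);i=1+st[1:,4].argmax();print("dark",st[i]+[360,125,0,0,0],ce[i]+[360,125])
d=lambda u,z:(R.T@(plane(c,u,z)[:2]-t)).round(4)
q=d((392,145),.101);print("grip top",plane(c,(392,145),.101),q,np.hypot(*q),"turn",1.75-np.arctan2(q[1],q[0]))
print("disc c",d((377,200),.02),"bolt tip",d((308,208),.033),"front edge",d((266,200),.034),"rear plate top",d((151,205),.053),"rear z34",d((150,205),.034))
for n in("scene","side"):
    C=viewer.camera(n);print(n,[np.round(proj(C,np.r_[R@x+t,.008]),1).tolist() for x in m])
# bystanders
S=viewer.camera("scene");print("flask",plane(S,(240,290),.01),"vial",plane(S,(287,318),.005),"tipbox",plane(S,(440,305),.05))
```

```text
[[460.52878 109.2766 ]
 [445.47333 282.29926]
 [148.77702 284.59363]]
[[ 0.4702  0.1645]
 [ 0.639   0.1599]
 [ 0.6313 -0.143 ]] 0.16886052950257074 0.3029995003720433
yaw 1.5413031046407184 t [0.55255755 0.08626881] [[0.4, 0.8], [-0.8, 1.1], [0.4, -1.9]]
dark [375 133  28  24 426] [388.10093897 144.842723  ]
grip top [0.49164312 0.08769628 0.101     ] [-0.0004  0.0609] 0.060901313614732486 turn 0.17263562315454073
disc c [0.0016 0.004 ] bolt tip [-0.0626 -0.0004] front edge [-0.1003  0.0074] rear plate top [-0.1969  0.0074] rear z34 [-0.2053  0.0033]
scene [[409.3, 274.3], [354.3, 321.9], [259.7, 236.8]]
side [[246.3, 225.7], [325.4, 219.3], [356.8, 315.7]]
flask [ 0.75453094 -0.05724677  0.01      ] vial [0.72772816 0.05776404 0.005     ] tipbox [0.51435047 0.26376311 0.05      ]
```

Request:
arm_command(delta_rot=[[0, 0, 0], [0, 0, 0], [0, 0, 0], [0, 0, 0], [0, 0, 0], [0, 0, 0], [0, 0, 0], [0, 0, 0], [0, 0, 0], [0, 0, 0], [0, 0, 0], [0, 0, 0]], delta_pos=[[-0.001, -0.035, 0], [-0.002, -0.07, 0], [-0.004, -0.105, 0.01], [-0.005, -0.14, 0.03], [-0.006, -0.17, 0.06], [-0.007, -0.186, 0.095], [-0.007, -0.186, 0.13], [-0.007, -0.186, 0.165], [-0.007, -0.186, 0.2], [-0.007, -0.186, 0.225], [-0.007, -0.186, 0.234], [-0.007, -0.186, 0.234]], gripper=[1, 1, 1, 1, 1, 1, 1, 1, 1, 1, 1, 1])

```text
time: 3.03
position: [0.5422, -0.1492, 0.0166]
tool_rot: [0.014, 1.0, 0.001, -0.002]
ft_force: [0.2, -0.1, -0.1]
grip_width: 0.0001
grip_force: 0.0
```

Request:
arm_command(delta_rot=[[0, 0, 0], [0, 0, 0], [0, 0, 0], [0, 0, 0], [0, 0, 0], [0, 0, 0], [0, 0, 0], [0, 0, 0], [0, 0, 0], [0, 0, 0], [0, 0, 0], [0, 0, 0]], delta_pos=[[-0.001, 0.006, 0], [-0.002, 0.012, 0], [-0.003, 0.018, 0], [-0.003, 0.022, 0], [-0.003, 0.026, 0], [-0.003, 0.03, 0], [-0.003, 0.033, 0], [-0.003, 0.036, 0], [-0.003, 0.039, 0], [-0.003, 0.042, 0], [-0.003, 0.044, 0], [-0.003, 0.046, 0]], gripper=[1, 1, 1, 1, 1, 1, 1, 1, 1, 1, 1, 1])

```text
time: 4.03
position: [0.5484, -0.1056, 0.0186]
tool_rot: [0.015, 1.0, -0.0, 0.0]
ft_force: [-0.6, -3.0, 1.2]
grip_width: 0.0009
grip_force: 1.1
```

```bash
cat >> h.py <<'E'
def dk(p):
    d=np.load("dock.npz");return d["R"].T@(np.array(p)[:2]-d["t"])
E
python3 - <<'E'
from h import *
o=status.get_obs();print(dk(o["position"]),o["position"],o["ft_force"])
E
```

```text
[-0.19191282 -0.00146007] [ 0.54835768 -0.1056036   0.01855693] [-0.61745042 -3.01715559  1.239683  ]
```

Request:
arm_command(delta_rot=[[0, 0, 0], [0, 0, 0], [0, 0, 0], [0, 0, 0], [0, 0, 0], [0, 0, 0]], delta_pos=[[0, 0.0015, 0], [0, 0.003, 0], [0, 0.0045, 0], [0, 0.006, 0], [0, 0.0075, 0], [0, 0.0085, 0]], gripper=[1, 1, 1, 1, 1, 1])

```text
time: 4.53
position: [0.5484, -0.0969, 0.0185]
tool_rot: [0.015, 1.0, 0.0, -0.0]
ft_force: [-0.4, -3.0, 1.3]
grip_width: 0.0003
grip_force: 1.1
```

Request:
arm_command(delta_rot=[[0, 0, 0], [0, 0, 0]], delta_pos=[[0, 0.001, 0], [0, 0.002, 0]], gripper=[1, 1])

```text
time: 4.7
position: [0.5485, -0.095, 0.0185]
tool_rot: [0.015, 1.0, 0.0, -0.0]
ft_force: [0.4, -2.4, 0.9]
grip_width: 0.0004
grip_force: 1.1
```

Request:
arm_command(delta_rot=[[0, 0, 0], [0, 0, 0]], delta_pos=[[0, 0.001, 0], [0, 0.002, 0]], gripper=[1, 1])

```text
time: 4.87
position: [0.5485, -0.093, 0.0185]
tool_rot: [0.015, 1.0, 0.0, -0.0]
ft_force: [-0.2, -1.8, 0.1]
grip_width: 0.0011
grip_force: 1.1
```

Request:
arm_command(delta_rot=[[0, 0, 0], [0, 0, 0]], delta_pos=[[0, 0.001, 0], [0, 0.002, 0]], gripper=[1, 1])

```text
time: 5.03
position: [0.5486, -0.091, 0.0185]
tool_rot: [0.015, 1.0, 0.0, -0.0]
ft_force: [0.1, -2.1, 1.2]
grip_width: 0.0002
grip_force: 1.0
```

Request:
arm_command(delta_rot=[[0, 0, 0]], delta_pos=[[0, 0.001, 0]], gripper=[1])

```text
time: 5.12
position: [0.5487, -0.09, 0.0185]
tool_rot: [0.015, 1.0, 0.0, -0.0]
ft_force: [-0.4, -1.5, 0.6]
grip_width: 0.0007
grip_force: 1.0
```

Request:
arm_command(delta_rot=[[0, 0, 0]], delta_pos=[[0, 0.001, 0]], gripper=[1])

```text
time: 5.2
position: [0.5487, -0.0889, 0.0185]
tool_rot: [0.015, 1.0, 0.0, -0.0]
ft_force: [-0.3, -1.7, 0.5]
grip_width: 0.0006
grip_force: 1.0
```

Request:
arm_command(delta_rot=[[0, 0, 0], [0, 0, 0]], delta_pos=[[0, 0.001, 0], [0, 0.002, 0]], gripper=[1, 1])

```text
time: 5.37
position: [0.5487, -0.0869, 0.0185]
tool_rot: [0.015, 1.0, 0.0, -0.0]
ft_force: [-0.6, -1.6, 1.1]
grip_width: 0.0004
grip_force: 1.0
```

Run:
```python
from h import *
o=status.get_obs();print(dk(o["position"]),o["ft_force"])
c,o=wrist();cv2.imwrite("pics/w2.png",c["pixels"])
S=viewer.camera("side");cv2.imwrite("pics/s2.png",cv2.resize(S["pixels"][200:340,220:380],(800,600)[0:2],interpolation=2)[:,:800])
```

```text
[-0.17323554 -0.00129704] [-0.57485233 -1.61043911  1.08872051]
```

View pics/w2.png

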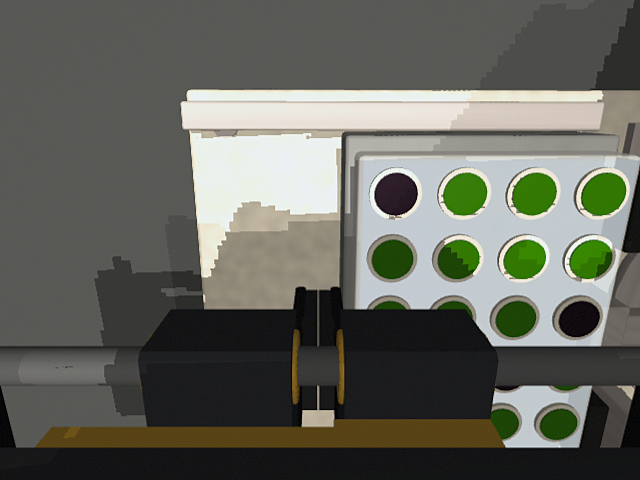

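The fingers meet the carrier's rear edge at about x=343, and the front edge at about (618,134) is close to the seal pad at about (625,200).

Run:
```python
from h import *
c,o=wrist();d=np.load("dock.npz")
for u in((343,134),(342,300),(618,134)): print(dk(plane(c,u,.034)))
```

```text
[-0.1636089   0.07065265]
[-0.16297973  0.01038754]
[-0.07220352  0.0706008 ]
```

Request:
arm_command(delta_rot=[[0, 0, 0]], delta_pos=[[0, 0.001, 0]], gripper=[1])

```text
time: 5.6
position: [0.5488, -0.0861, 0.0185]
tool_rot: [0.015, 1.0, -0.0, -0.0]
ft_force: [0.3, -2.0, 0.3]
grip_width: 0.0002
grip_force: 1.0
```

Request:
arm_command(delta_rot=[[0, 0, 0]], delta_pos=[[0, 0.001, 0]], gripper=[1])

```text
time: 5.68
position: [0.5488, -0.0851, 0.0185]
tool_rot: [0.015, 1.0, -0.0, -0.0]
ft_force: [0.2, -1.6, 0.9]
grip_width: 0.0003
grip_force: 1.0
```

Request:
arm_command(delta_rot=[[0, 0, 0]], delta_pos=[[0, 0.001, 0]], gripper=[1])

```text
time: 5.77
position: [0.5488, -0.084, 0.0185]
tool_rot: [0.015, 1.0, -0.0, -0.0]
ft_force: [-0.8, -3.4, 0.4]
grip_width: 0.0002
grip_force: 1.9
```

Request:
arm_command(delta_rot=[[0, 0, 0]], delta_pos=[[0, 0.001, 0]], gripper=[1])

```text
time: 5.85
position: [0.5487, -0.0834, 0.0185]
tool_rot: [0.015, 1.0, -0.0, -0.0]
ft_force: [-1.3, -5.7, -0.2]
grip_width: 0.0008
grip_force: 2.6
```

Request:
arm_command(delta_rot=[[0, 0, 0]], delta_pos=[[0, 0.001, 0]], gripper=[1])

```text
time: 5.93
position: [0.5488, -0.0828, 0.0185]
tool_rot: [0.015, 1.0, -0.001, -0.0]
ft_force: [-2.1, -7.7, -0.1]
grip_width: 0.0004
grip_force: 3.4
```

Request:
arm_command(delta_rot=[[0, 0, 0], [0, 0, 0], [0, 0, 0], [0, 0, 0], [0, 0, 0], [0, 0, 0], [0, 0, 0], [0, 0, 0], [0, 0, 0], [0, 0, 0], [0, 0, 0], [0, 0, 0]], delta_pos=[[0, -0.008, 0], [0, -0.024, 0], [0, -0.032, -0.02], [0, -0.034, -0.055], [0, -0.034, -0.09], [0, -0.034, -0.125], [0, -0.015, -0.155], [0.01, 0.01, -0.18], [0.02, 0.045, -0.18], [0.03, 0.08, -0.18], [0.04, 0.115, -0.18], [0.055, 0.145, -0.18]], gripper=[1, 1, 1, 1, 1, 0, 0, 0, 0, 0, 0, 0])

```text
time: 6.93
position: [0.4982, 0.0666, 0.1989]
tool_rot: [0.015, 1.0, 0.001, 0.001]
ft_force: [0.1, 0.1, 0.5]
grip_width: 0.0382
grip_force: 0.0
```

Request:
arm_command(delta_rot=[[0, 0, 0], [0, 0, 0], [0, 0, 0]], delta_pos=[[0.007, 0.023, 0], [0.007, 0.024, 0], [0.007, 0.024, 0]], gripper=[0, 0, 0])

```text
time: 7.18
position: [0.4913, 0.09, 0.1986]
tool_rot: [0.014, 1.0, 0.0, -0.0]
ft_force: [-0.1, 0.0, -0.1]
grip_width: 0.0432
grip_force: 0.0
```

Run:
```python
from h import *
import pickle
c,o=wrist();pickle.dump(c,open("w3.pkl","wb"));cv2.imwrite("pics/w3.png",c["pixels"]);print(o["position"],dk(o["position"]),o["ft_force"],o["grip_width"])
```

```text
[0.49132707 0.09001459 0.19855093] [0.00193852 0.06131431] [-0.09699177  0.00065055 -0.08100478] 0.043214228009336254
```

View pics/w3.png

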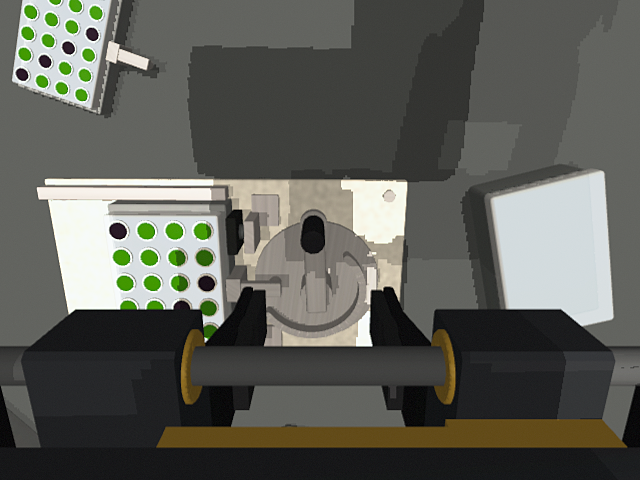

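The carrier sits with its bolt tip at about (281,285), over the cam disc inside the mouth. The grip's top is at about (314,243), with its base at about (313,218).

Run:
```python
from h import *
import pickle
c=pickle.load(open("w3.pkl","rb"));g=cv2.cvtColor(c["pixels"],cv2.COLOR_BGR2GRAY)
M=(g[205:265,295:335]<50).astype(np.uint8);l,_,st,ce=cv2.connectedComponentsWithStats(M);i=1+st[1:,4].argmax();s=st[i]+[295,205,0,0,0];print(s)
r=s[2]/2;u=(s[0]+s[2]/2-.5,s[1]+s[3]-r)
p=plane(c,u,.101);q=dk(p);print(u,p,q,np.hypot(*q),1.75-np.arctan2(q[1],q[0]), "dia",r*2/430*(.199+.1625-.101))
print("bolt tip",dk(plane(c,(281,285),.033)),"front",dk(plane(c,(229,250),.034)))
d=np.load("dock.npz");print("pin pix for -34,-38",[np.round(proj(c,np.r_[d['R']@[x,0]+d['t'],.033]),1) for x in(-.034,-.029,-.038)])
```

```text
[301 216  24  38 753]
(np.float64(312.5), np.float64(242.0)) [0.4921084  0.08772687 0.101     ] [-0.00032516  0.06046586] 0.06046673501935837 0.1738261081948016 dia 0.014539534883720933
bolt tip [-0.02710239  0.00217221] front [-0.06796068  0.03277544]
pin pix for -34,-38 [array([272.7, 287.4]), array([278.8, 287.4]), array([267.9, 287.4])]
```

Request:
arm_command(delta_rot=[[0, 0, 0], [0, 0, 0], [0, 0, 0], [0, 0, 0], [0, 0, 0], [0, 0, 0]], delta_pos=[[-0.001, -0.0025, 0.03], [-0.001, -0.0025, 0.06], [-0.001, -0.0025, 0.09], [-0.001, -0.0025, 0.12], [-0.001, -0.0025, 0.136], [-0.001, -0.0025, 0.136]], gripper=[0, 0, 0, 0, 0, 0])

```text
time: 7.73
position: [0.4914, 0.0847, 0.0592]
tool_rot: [0.016, 1.0, 0.0, -0.003]
ft_force: [0.2, -0.2, -0.4]
grip_width: 0.0435
grip_force: 0.0
```

Request:
arm_command(delta_rot=[[0, 0, 0], [0, 0, 0], [0, 0, 0], [0, 0, 0], [0, 0, 0], [0, 0, 0], [0, 0, 0]], delta_pos=[[0, 0, 0], [0, 0, 0], [0, 0, 0], [0, 0, 0], [0, 0, 0], [0, 0, 0], [0, 0, 0]], gripper=[1, 1, 1, 1, 1, 1, 1], grip_force=25)

```text
time: 8.32
position: [0.4937, 0.0863, 0.0635]
tool_rot: [0.015, 1.0, -0.0, 0.001]
ft_force: [-0.2, -0.1, 5.7]
grip_width: 0.0149
grip_force: 25.0
```

```bash
cat > arc.py <<'E'
import sys
from h import *
# tool-frame deltas along the arc from turn a to b in n rows, from current measured pose; prints measured turn and forces
o=status.get_obs();q=dk(o["position"]);T=1.75-np.arctan2(q[1],q[0]);d=np.load("dock.npz");th=1.75-T
f=np.array(o["ft_force"])[:2];fd=d["R"].T@f;tan=np.array([np.sin(th),-np.cos(th)])
print("dock",q.round(4),"r",np.hypot(*q).round(4),"turn",round(T%6.283,3),"F tan/rad",(fd@tan).round(2),(fd@[np.cos(th),np.sin(th)]).round(2))
if len(sys.argv)>1:
    Rt=Ro.from_quat(o["tool_rot"]).as_matrix();r=float(sys.argv[3]) if len(sys.argv)>3 else .060;n=int(sys.argv[2])
    for k in range(1,n+1):
        a=1.75-(T+float(sys.argv[1])*k);w=d["R"]@[r*np.cos(a),r*np.sin(a)]+d["t"]-o["position"][:2]
        print((Rt.T@np.r_[w,0])[:2].round(4).tolist(),end=" ")
E
python3 arc.py 0.15 12
```

```text
dock [-0.0017  0.0588] r 0.0589 turn 0.15 F tan/rad -0.09 0.23
[0.0007, 0.0089] [-0.001, 0.0178] [-0.0041, 0.0262] [-0.0083, 0.0341] [-0.0137, 0.0413] [-0.0201, 0.0476] [-0.0274, 0.0529] [-0.0354, 0.057] [-0.0439, 0.0599] [-0.0528, 0.0615] [-0.0618, 0.0617] [-0.0707, 0.0606]
```

```bash
cat >> arc.py <<'E'
    print("\nrel")
    for k in range(1,n+1):
        a=th-float(sys.argv[1])*k;w=d["R"]@[r*(np.cos(a)-np.cos(th)),r*(np.sin(a)-np.sin(th))]
        print((Rt.T@np.r_[w,0])[:2].round(4).tolist(),end=" ")
E
python3 arc.py 0.1 9
```

```text
dock [-0.0017  0.0588] r 0.0589 turn 0.15 F tan/rad -0.09 0.23
[0.001, 0.006] [0.0003, 0.0119] [-0.001, 0.0178] [-0.0029, 0.0235] [-0.0053, 0.0289] [-0.0083, 0.0341] [-0.0118, 0.039] [-0.0158, 0.0435] [-0.0201, 0.0476] 
rel
[-0.0001, 0.006] [-0.0008, 0.012] [-0.0021, 0.0178] [-0.004, 0.0235] [-0.0065, 0.029] [-0.0095, 0.0342] [-0.0129, 0.0391] [-0.0169, 0.0436] [-0.0213, 0.0477]
```

Request:
arm_command(delta_rot=[[0, 0, 0], [0, 0, 0], [0, 0, 0], [0, 0, 0], [0, 0, 0], [0, 0, 0], [0, 0, 0], [0, 0, 0], [0, 0, 0]], delta_pos=[[0, 0.006, 0], [-0.001, 0.012, 0], [-0.002, 0.018, 0], [-0.004, 0.0235, 0], [-0.0065, 0.029, 0], [-0.0095, 0.034, 0], [-0.013, 0.039, 0], [-0.017, 0.0435, 0], [-0.021, 0.0475, 0]], gripper=[1, 1, 1, 1, 1, 1, 1, 1, 1])

```text
time: 9.07
position: [0.515, 0.133, 0.0635]
tool_rot: [0.015, 1.0, -0.0, -0.0]
ft_force: [-1.9, -3.0, 8.4]
grip_width: 0.0148
grip_force: 25.0
```

```bash
python3 arc.py 0.1 9
```

```text
dock [0.0456 0.0389] r 0.0599 turn 1.044 F tan/rad -3.35 -1.15
[-0.0047, 0.0037] [-0.0098, 0.0069] [-0.0152, 0.0095] [-0.0208, 0.0116] [-0.0266, 0.0131] [-0.0326, 0.014] [-0.0385, 0.0144] [-0.0445, 0.0141] [-0.0505, 0.0132] 
rel
[-0.0048, 0.0037] [-0.0098, 0.0068] [-0.0152, 0.0095] [-0.0209, 0.0115] [-0.0267, 0.0131] [-0.0326, 0.014] [-0.0386, 0.0143] [-0.0446, 0.0141] [-0.0505, 0.0132]
```

Request:
arm_command(delta_rot=[[0, 0, 0], [0, 0, 0], [0, 0, 0], [0, 0, 0], [0, 0, 0], [0, 0, 0], [0, 0, 0], [0, 0, 0], [0, 0, 0]], delta_pos=[[-0.005, 0.0037, -0.0005], [-0.01, 0.0068, -0.001], [-0.015, 0.0095, -0.001], [-0.021, 0.0115, -0.001], [-0.0267, 0.013, -0.001], [-0.0326, 0.014, -0.001], [-0.0386, 0.0143, -0.001], [-0.0446, 0.014, -0.001], [-0.0505, 0.0132, -0.001]], gripper=[1, 1, 1, 1, 1, 1, 1, 1, 1])

```text
time: 9.82
position: [0.5675, 0.1454, 0.0636]
tool_rot: [0.015, 1.0, 0.001, 0.001]
ft_force: [-1.4, 4.1, 3.6]
grip_width: 0.0154
grip_force: 25.0
```

```bash
python3 arc.py 0.05 8
```

```text
dock [ 0.0596 -0.0132] r 0.061 turn 1.967 F tan/rad -2.38 3.64
[-0.0027, -0.0017] [-0.0056, -0.0026] [-0.0084, -0.0036] [-0.0112, -0.0047] [-0.0139, -0.006] [-0.0165, -0.0074] [-0.0191, -0.0089] [-0.0216, -0.0106] 
rel
[-0.0029, -0.0007] [-0.0058, -0.0016] [-0.0086, -0.0026] [-0.0114, -0.0037] [-0.0141, -0.005] [-0.0167, -0.0064] [-0.0193, -0.008] [-0.0218, -0.0096]
```

Request:
arm_command(delta_rot=[[0, 0, 0], [0, 0, 0], [0, 0, 0], [0, 0, 0], [0, 0, 0]], delta_pos=[[-0.003, -0.0002, 0], [-0.0058, -0.0008, 0], [-0.0086, -0.0017, 0], [-0.0114, -0.0028, 0], [-0.0141, -0.004, 0]], gripper=[1, 1, 1, 1, 1])

```text
time: 10.23
position: [0.581, 0.1404, 0.0636]
tool_rot: [0.015, 1.0, 0.0, 0.001]
ft_force: [-0.8, 4.7, 3.3]
grip_width: 0.0153
grip_force: 25.0
```

```bash
python3 arc.py 0.05 8 .0605
```

```text
dock [ 0.055  -0.0269] r 0.0612 turn 2.205 F tan/rad -2.89 3.83
[-0.0024, -0.002] [-0.005, -0.0035] [-0.0075, -0.0052] [-0.01, -0.007] [-0.0123, -0.0089] [-0.0146, -0.0109] [-0.0167, -0.013] [-0.0188, -0.0152] 
rel
[-0.0027, -0.0014] [-0.0053, -0.0029] [-0.0078, -0.0046] [-0.0103, -0.0063] [-0.0126, -0.0082] [-0.0149, -0.0103] [-0.017, -0.0124] [-0.0191, -0.0146]
```

Request:
arm_command(delta_rot=[[0, 0, 0], [0, 0, 0], [0, 0, 0]], delta_pos=[[-0.0027, -0.0012, 0], [-0.0053, -0.0027, 0], [-0.0079, -0.0044, 0]], gripper=[1, 1, 1])

```text
time: 10.48
position: [0.5886, 0.1358, 0.0636]
tool_rot: [0.015, 1.0, 0.0, 0.0]
ft_force: [-0.3, 5.0, 2.8]
grip_width: 0.0152
grip_force: 25.0
```

```bash
python3 arc.py 0.05 4 .0605
```

```text
dock [ 0.0506 -0.0346] r 0.0613 turn 2.349 F tan/rad -3.18 3.81
[-0.002, -0.0024] [-0.0044, -0.0043] [-0.0067, -0.0063] [-0.0088, -0.0084] 
rel
[-0.0025, -0.0018] [-0.0048, -0.0037] [-0.0071, -0.0057] [-0.0093, -0.0078]
```

Request:
arm_command(delta_rot=[[0, 0, 0], [0, 0, 0]], delta_pos=[[-0.0025, -0.0017, 0], [-0.0049, -0.0035, 0]], gripper=[1, 1])

```text
time: 10.65
position: [0.5933, 0.1321, 0.0636]
tool_rot: [0.015, 1.0, 0.0, 0.0]
ft_force: [-0.8, 5.3, 3.4]
grip_width: 0.0154
grip_force: 25.0
```

```bash
python3 arc.py 0.05 4 .0605
```

```text
dock [ 0.047  -0.0394] r 0.0613 turn 2.447 F tan/rad -4.13 3.41
[-0.0018, -0.0026] [-0.0039, -0.0047] [-0.006, -0.0069] [-0.0079, -0.0093] 
rel
[-0.0023, -0.002] [-0.0044, -0.0041] [-0.0065, -0.0063] [-0.0084, -0.0086]
```

Request:
arm_command(delta_rot=[[0, 0, 0], [0, 0, 0]], delta_pos=[[-0.0023, -0.002, 0], [-0.0045, -0.004, 0]], gripper=[1, 1])

```text
time: 10.82
position: [0.5976, 0.1279, 0.0636]
tool_rot: [0.015, 1.0, 0.0, 0.0]
ft_force: [-0.5, 4.7, 4.0]
grip_width: 0.0154
grip_force: 25.0
```

```bash
python3 arc.py 0.05 4 .0605
```

```text
dock [ 0.0429 -0.0438] r 0.0613 turn 2.546 F tan/rad -3.78 2.84
[-0.0015, -0.0028] [-0.0034, -0.0051] [-0.0052, -0.0075] [-0.007, -0.01] 
rel
[-0.0021, -0.0022] [-0.004, -0.0045] [-0.0058, -0.0069] [-0.0076, -0.0094]
```

Request:
arm_command(delta_rot=[[0, 0, 0], [0, 0, 0]], delta_pos=[[-0.0021, -0.0022, 0], [-0.004, -0.0045, 0]], gripper=[1, 1])

```text
time: 10.98
position: [0.6015, 0.1233, 0.0636]
tool_rot: [0.015, 1.0, 0.0, 0.0]
ft_force: [-1.2, 5.5, 2.5]
grip_width: 0.0155
grip_force: 25.0
```

```bash
python3 arc.py 0.05 4 .0605
```

```text
dock [ 0.0384 -0.0478] r 0.0614 turn 2.644 F tan/rad -5.12 2.32
[-0.0012, -0.0029] [-0.0029, -0.0054] [-0.0045, -0.008] [-0.0059, -0.0107] 
rel
[-0.0018, -0.0024] [-0.0036, -0.0049] [-0.0051, -0.0075] [-0.0066, -0.0101]
```

Request:
arm_command(delta_rot=[[0, 0, 0], [0, 0, 0]], delta_pos=[[-0.0018, -0.0024, 0], [-0.0018, -0.0024, 0]], gripper=[1, 1])

```text
time: 11.15
position: [0.6038, 0.1201, 0.0637]
tool_rot: [0.015, 1.0, -0.0, 0.001]
ft_force: [0.2, 3.2, 2.6]
grip_width: 0.0153
grip_force: 25.0
```

```bash
python3 arc.py 0.05 4 .0605
```

```text
dock [ 0.0353 -0.0502] r 0.0614 turn 2.708 F tan/rad -2.53 1.92
[-0.001, -0.003] [-0.0025, -0.0056] [-0.004, -0.0083] [-0.0052, -0.011] 
rel
[-0.0017, -0.0025] [-0.0032, -0.0051] [-0.0047, -0.0078] [-0.0059, -0.0105]
```

Request:
arm_command(delta_rot=[[0, 0, 0], [0, 0, 0]], delta_pos=[[-0.0017, -0.0025, 0], [-0.0032, -0.0051, 0]], gripper=[1, 1])

```text
time: 11.32
position: [0.6063, 0.1159, 0.0637]
tool_rot: [0.015, 1.0, 0.0, 0.0]
ft_force: [0.1, 6.0, 3.0]
grip_width: 0.0154
grip_force: 25.0
```

```bash
python3 arc.py 0.05 4 .0605
```

```text
dock [ 0.0312 -0.0528] r 0.0614 turn 2.787 F tan/rad -5.2 3.01
[-0.0007, -0.0031] [-0.0021, -0.0058] [-0.0033, -0.0086] [-0.0043, -0.0114] 
rel
[-0.0015, -0.0026] [-0.0028, -0.0054] [-0.004, -0.0081] [-0.0051, -0.011]
```

Request:
arm_command(delta_rot=[[0, 0, 0], [0, 0, 0]], delta_pos=[[-0.0014, -0.0026, 0], [-0.0027, -0.0054, 0]], gripper=[1, 1])

```text
time: 11.48
position: [0.609, 0.1105, 0.0637]
tool_rot: [0.015, 1.0, 0.0, 0.001]
ft_force: [0.2, 6.2, 1.7]
grip_width: 0.0154
grip_force: 25.0
```

```bash
python3 arc.py 0.05 4 .0605
```

```text
dock [ 0.0258 -0.0557] r 0.0614 turn 2.886 F tan/rad -5.64 2.66
[-0.0004, -0.0031] [-0.0015, -0.006] [-0.0024, -0.0089] [-0.0032, -0.0118] 
rel
[-0.0012, -0.0028] [-0.0023, -0.0056] [-0.0032, -0.0085] [-0.004, -0.0114]
```

Request:
arm_command(delta_rot=[[0, 0, 0]], delta_pos=[[-0.001, -0.0028, 0]], gripper=[1])

```text
time: 11.57
position: [0.61, 0.1076, 0.0636]
tool_rot: [0.015, 1.0, 0.0, 0.001]
ft_force: [0.5, 7.5, 2.7]
grip_width: 0.0153
grip_force: 25.0
```

```bash
python3 arc.py 0.05 4 .0605
```

```text
dock [ 0.0231 -0.0568] r 0.0613 turn 2.935 F tan/rad -6.84 3.11
[-0.0003, -0.0031] [-0.0012, -0.006] [-0.002, -0.0089] [-0.0026, -0.0119] 
rel
[-0.0011, -0.0028] [-0.002, -0.0057] [-0.0028, -0.0086] [-0.0034, -0.0116]
```

Request:
arm_command(delta_rot=[[0, 0, 0]], delta_pos=[[-0.0007, -0.0017, 0]], gripper=[1])

```text
time: 11.65
position: [0.6107, 0.1058, 0.0637]
tool_rot: [0.015, 1.0, 0.0, 0.001]
ft_force: [0.7, 6.7, 1.9]
grip_width: 0.0154
grip_force: 25.0
```

```bash
python3 arc.py 0.05 4 .0605
```

```text
dock [ 0.0212 -0.0576] r 0.0614 turn 2.967 F tan/rad -6.12 2.77
[-0.0002, -0.0032] [-0.001, -0.0061] [-0.0017, -0.009] [-0.0022, -0.012] 
rel
[-0.001, -0.0029] [-0.0018, -0.0058] [-0.0025, -0.0087] [-0.003, -0.0117]
```

Request:
arm_command(delta_rot=[[0, 0, 0]], delta_pos=[[-0.0007, -0.0023, 0]], gripper=[1])

```text
time: 11.73
position: [0.6114, 0.1037, 0.0637]
tool_rot: [0.015, 1.0, 0.0, 0.001]
ft_force: [1.6, 6.1, 2.5]
grip_width: 0.0154
grip_force: 25.0
```

```bash
python3 arc.py 0.05 4 .0605
```

```text
dock [ 0.0191 -0.0583] r 0.0613 turn 3.004 F tan/rad -5.43 3.27
[-0.0001, -0.0032] [-0.0008, -0.0061] [-0.0014, -0.0091] [-0.0018, -0.0121] 
rel
[-0.0009, -0.0029] [-0.0016, -0.0058] [-0.0022, -0.0088] [-0.0026, -0.0118]
```

Request:
arm_command(delta_rot=[[0, 0, 0]], delta_pos=[[-0.0008, -0.0029, 0]], gripper=[1])

```text
time: 11.82
position: [0.6121, 0.1008, 0.0636]
tool_rot: [0.015, 1.0, 0.0, 0.001]
ft_force: [0.7, 6.6, 1.4]
grip_width: 0.0149
grip_force: 25.0
```

```bash
python3 arc.py 0.05 4 .0605
```

```text
dock [ 0.0163 -0.0591] r 0.0613 turn 3.052 F tan/rad -6.28 2.24
[0.0, -0.0031] [-0.0005, -0.0061] [-0.001, -0.0091] [-0.0013, -0.0121] 
rel
[-0.0007, -0.0029] [-0.0013, -0.0059] [-0.0018, -0.0089] [-0.002, -0.0119]
```

Request:
arm_command(delta_rot=[[0, 0, 0]], delta_pos=[[-0.0006, -0.0029, 0]], gripper=[1])

```text
time: 11.9
position: [0.6128, 0.0978, 0.0637]
tool_rot: [0.015, 1.0, 0.001, 0.001]
ft_force: [0.5, 6.5, 2.3]
grip_width: 0.0154
grip_force: 25.0
```

```bash
python3 arc.py 0.05 4 .0605
```

```text
dock [ 0.0133 -0.0598] r 0.0613 turn 3.101 F tan/rad -6.26 1.74
[0.0002, -0.0031] [-0.0002, -0.0061] [-0.0005, -0.0091] [-0.0007, -0.0122] 
rel
[-0.0006, -0.003] [-0.001, -0.006] [-0.0013, -0.009] [-0.0015, -0.012]
```

Request:
arm_command(delta_rot=[[0, 0, 0]], delta_pos=[[-0.0004, -0.003, 0]], gripper=[1])

```text
time: 11.98
position: [0.6132, 0.0949, 0.0637]
tool_rot: [0.015, 1.0, 0.001, 0.001]
ft_force: [1.5, 6.4, 1.9]
grip_width: 0.0154
grip_force: 25.0
```

```bash
python3 arc.py 0.05 4 .0605
```

```text
dock [ 0.0104 -0.0604] r 0.0612 turn 3.15 F tan/rad -6.08 2.43
[0.0003, -0.0031] [-0.0, -0.0061] [-0.0001, -0.0092] [-0.0001, -0.0122] 
rel
[-0.0004, -0.003] [-0.0007, -0.006] [-0.0009, -0.009] [-0.0009, -0.012]
```

Request:
arm_command(delta_rot=[[0, 0, 0]], delta_pos=[[-0.0002, -0.003, 0]], gripper=[1])

```text
time: 12.07
position: [0.6135, 0.0918, 0.0637]
tool_rot: [0.015, 1.0, 0.001, 0.001]
ft_force: [2.3, 5.4, 1.8]
grip_width: 0.0152
grip_force: 25.0
```

Request:
arm_command(delta_rot=[[0, 0, 0]], delta_pos=[[-0.0001, -0.003, 0]], gripper=[1])

```text
time: 12.15
position: [0.6137, 0.0888, 0.0637]
tool_rot: [0.015, 1.0, 0.001, 0.002]
ft_force: [1.7, 5.8, 1.0]
grip_width: 0.0152
grip_force: 25.0
```

```bash
python3 arc.py 0.05 4 .0605
```

```text
dock [ 0.0043 -0.061 ] r 0.0612 turn 3.25 F tan/rad -5.74 1.94
[0.0005, -0.0031] [0.0005, -0.0061] [0.0007, -0.0091] [0.001, -0.0121] 
rel
[-0.0001, -0.003] [-0.0001, -0.006] [0.0, -0.0091] [0.0003, -0.0121]
```

Run:
```python
from h import *
a=viewer.camera("scene")["pixels"][195:325,255:415];b=viewer.camera("side")["pixels"][200:330,230:390]
cv2.imwrite("pics/c4.png",np.hstack([cv2.resize(x,(400,325),interpolation=2) for x in(a,b)]))
```

```text
(no output)
```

View pics/c4.png

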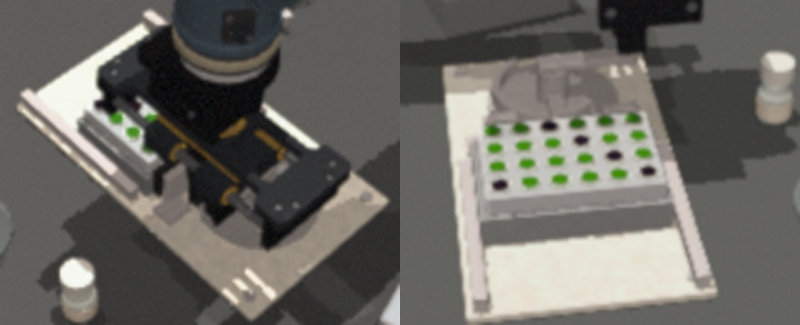

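The carrier stands against the seal brackets at about (560,120) in the side half of the crop, and the gripper holds the lever on the far side. I'll keep turning until the lever stiffens.

Request:
arm_command(delta_rot=[[0, 0, 0]], delta_pos=[[0, -0.003, 0]], gripper=[1])

```text
time: 12.33
position: [0.6137, 0.0859, 0.0637]
tool_rot: [0.015, 1.0, 0.0, 0.002]
ft_force: [2.6, 6.0, 0.5]
grip_width: 0.0154
grip_force: 25.0
```

Request:
arm_command(delta_rot=[[0, 0, 0]], delta_pos=[[0.0002, -0.003, 0]], gripper=[1])

```text
time: 12.42
position: [0.6136, 0.0829, 0.0637]
tool_rot: [0.015, 1.0, 0.001, 0.002]
ft_force: [3.7, 5.7, 0.3]
grip_width: 0.0151
grip_force: 25.0
```

```bash
python3 arc.py 0.05 4 .0605
```

```text
dock [-0.0016 -0.0611] r 0.0611 turn 3.346 F tan/rad -5.93 3.41
[0.0008, -0.003] [0.0011, -0.006] [0.0015, -0.009] [0.0021, -0.012] 
rel
[0.0001, -0.003] [0.0004, -0.006] [0.0009, -0.009] [0.0015, -0.012]
```

Request:
arm_command(delta_rot=[[0, 0, 0]], delta_pos=[[0, -0.003, 0]], gripper=[1])

```text
time: 12.5
position: [0.6133, 0.0799, 0.0637]
tool_rot: [0.015, 1.0, 0.001, 0.002]
ft_force: [3.7, 5.7, 1.0]
grip_width: 0.0152
grip_force: 25.0
```

Request:
arm_command(delta_rot=[[0, 0, 0]], delta_pos=[[0.0003, -0.002, 0]], gripper=[1])

```text
time: 12.58
position: [0.613, 0.0777, 0.0637]
tool_rot: [0.015, 1.0, 0.0, 0.002]
ft_force: [4.1, 7.0, -0.0]
grip_width: 0.0149
grip_force: 25.0
```

```bash
python3 arc.py 0.05 4 .0605
```

```text
dock [-0.0067 -0.0607] r 0.061 turn 3.432 F tan/rad -7.5 3.1
[0.0009, -0.0029] [0.0015, -0.0059] [0.0022, -0.0089] [0.003, -0.0118] 
rel
[0.0004, -0.003] [0.001, -0.006] [0.0017, -0.0089] [0.0025, -0.0118]
```

Request:
arm_command(delta_rot=[[0, 0, 0]], delta_pos=[[0.0004, -0.002, 0]], gripper=[1])

```text
time: 12.67
position: [0.6127, 0.076, 0.0637]
tool_rot: [0.016, 1.0, 0.001, 0.002]
ft_force: [2.6, 8.0, -0.2]
grip_width: 0.0154
grip_force: 25.0
```

```bash
python3 arc.py 0.05 4 .0605
```

```text
dock [-0.0085 -0.0604] r 0.061 turn 3.46 F tan/rad -8.29 1.28
[0.001, -0.0029] [0.0017, -0.0059] [0.0024, -0.0088] [0.0034, -0.0117] 
rel
[0.0005, -0.003] [0.0011, -0.0059] [0.0019, -0.0089] [0.0028, -0.0117]
```

The force rose from a plateau of about 5.9 N to 7.5 N and then 8.3 N within 0.065 rad, so the seal has bottomed and the lever is tight. Releasing now.

Request:
arm_command(delta_rot=[[0, 0, 0], [0, 0, 0], [0, 0, 0], [0, 0, 0], [0, 0, 0]], delta_pos=[[0, 0.0003, 0], [0, 0.0005, 0], [0, 0.0005, 0], [0, 0.0005, 0], [0, 0.0005, 0]], gripper=[0, 0, 0, 0, 0])

```text
time: 13.08
position: [0.6105, 0.0754, 0.0632]
tool_rot: [0.015, 1.0, -0.0, -0.001]
ft_force: [-0.0, 0.0, 0.4]
grip_width: 0.0396
grip_force: 0.0
```

Request:
arm_command(delta_rot=[[0, 0, 0], [0, 0, 0], [0, 0, 0], [0, 0, 0], [0, 0, 0], [0, 0, 0], [0, 0, 0], [0, 0, 0], [0, 0, 0]], delta_pos=[[0, 0, -0.01], [0, 0, -0.03], [0, 0, -0.06], [0, 0, -0.09], [0, 0, -0.12], [0.02, 0, -0.14], [0.04, 0, -0.15], [0.06, 0, -0.15], [0.06, 0, -0.15]], gripper=[0, 0, 0, 0, 0, 0, 0, 0, 0])

```text
time: 13.83
position: [0.5468, 0.0781, 0.2151]
tool_rot: [0.015, 1.0, -0.0, -0.001]
ft_force: [-0.4, 1.1, -0.4]
grip_width: 0.0435
grip_force: 0.0
```

Run:
```python
from h import *
c,o=wrist();cv2.imwrite("pics/w5.png",c["pixels"]);print(o["position"],o["ft_force"])
import pickle;pickle.dump(c,open("w5.pkl","wb"))
```

```text
[0.54684946 0.07814588 0.21507059] [-0.41902544  1.08494892 -0.42848492]
```

View pics/w5.png

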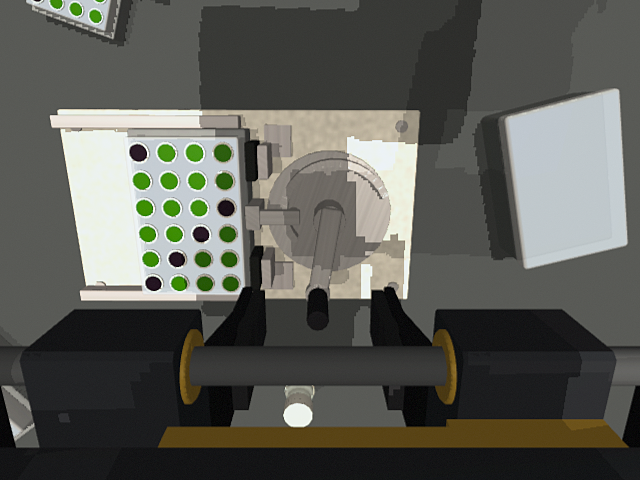

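The carrier sits against the pads at x≈247 and the bolt tip is inside the rim at about (298,217). The lever has swung half a turn, with the grip at about (318,315), and the gripper is clear.

Run:
```python
from h import *
from rig import robot
import pickle
c=pickle.load(open("w5.pkl","rb"));q=dk(plane(c,(318,319),.101));print(q,np.hypot(*q),(1.75-np.arctan2(q[1],q[0])))
print(robot.hand_in())
```

```text
[-0.00710981 -0.05760138] 0.05803850502915606 3.443606451590791
the job is handed in; nothing more can be done
None
```

I slid the carrier to the seal and swung the cam clockwise to about 3.45 rad, where the seal bottomed and the lever went stiff at about 8 N. I then released it and handed in the job at about 14 s; the hand-in gave no verdict.

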